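# Fit the clean filter cassette to the bench air cleaner

## Task

Take the clean white filter cassette with the green tab out of the rack and fit it to the air cleaner: lean its top towards the open front, set its foot into the trough in front of the grille so that its shoulders clear the two corner hooks, then straighten it up under the hooks until it rests back flat against the grille, and let go. Leave the used grey cassette with the black tab standing in the rack.

Things in the scene. Friction and masses are not known exactly. Their poses are not given: they have to be found in the camera images.
- clean_filter: Clean filter cassette, loose, 0.12 kg: rigid white plate 10 mm thick (x), 130 wide (y), 80 high (z); green pull tab mid upper edge, 10 thick, 40 wide, from 80 to 135 mm above the underside. Both faces alike. Origin: centre of underside, z up to the tab. Grip the tab across its 10 mm, about 118 mm up. Stands upright in one of two rack slots; lift straight up over 30 mm to take it out.
- used_filter: Used cassette: same shape, origin and axes, but grey with dark pleats and a black tab. Stands upright in the other rack slot and stays there. The rack's slots are 13 to 14 mm wide, 30 mm deep, 90 mm apart face to face (either cassette may be the nearer one); slot floors lie 10 mm above the table.
- air_cleaner: Bench air cleaner, fixed, white, 180 mm wide. Origin: on the table under mid foot of its slitted grille; -x is the open front (faces the robot within 0.2 rad), y along the trough, z up. Trough before the grille: floor 12 mm above table, 13 wide (x -13 to 0), front lip flares forward 40 degrees to 20 mm above the floor, mouth 30 wide. Cheeks 76 mm either side of the middle. Fan housing behind, 92 high.
- grille_top (a point): Mid top edge of the grille face: 9 mm behind and 96 mm above the cleaner's origin (grille reclines 6 degrees). Beside it two corner hooks jut 36 mm forward, undersides 88 mm above the trough floor, the middle 92 mm between them open for tab and fingers. So the cassette enters with its top leaning forward 18 to 28 degrees, sliding down along its own plane. Seated, it leans back 6 to 8 degrees. Axes as the cleaner's.

How it is judged:
By the outcome, as a careful person would: the job done as asked, in the order asked, and still so for the second after the job is handed in, with the robot touching nothing.
It also fails if it takes over 51 s, if anything falls off the work surface, if the arm or the gripper's body presses on something with over 40 N, if the wrist force passes 120 N, or if a joint passes its speed limit or range.

## Robot

A 7-joint arm with a two-finger parallel gripper is mounted at the origin on a cart in front of the work surface, level with it; the furniture and walls round the work are solid. World frame = base frame: x ahead of the robot, y to its left, z up, the work surface at z = 0. Lengths are in mm, angles in degrees, forces in N, time in s.
With the tool pointing down it reaches from about 425 to 975 mm from the base axis. Payload 16.7 kg.
Tool frame: the origin (TCP) lies at the very end of the fingers, on their centre line; the grasp point (between the pads) lies 19 mm behind it; z points along the fingers, y is the direction in which the jaws open and shut (so a half turn about z gives the same grasp; the last joint's range is limited). The gripper opens to 85 mm and grips with 20 to 120 N. Pads are 22 mm wide; open, the fingers measure 114 mm over their backs; the gripper's body (76 mm by 85 mm) begins 54 mm behind the grasp point. The pads swing forward as they close: fully open they stand 13 mm farther back than shut.
Start: joints at [68.669, 24.414, 4.234, 92.017, -1.954, 63.644, -3.845], TCP at [149.12, -658.285, 231.302] pointing down, gripper open.
Joint ranges: [-163.25, 163.25], [-28.42, 122.38], [-70.27, 78.77], [12.13, 141.07], [-58.53, 238.53], [9.26, 117.41], [-156.51, 156.51]. Speed limits (degrees/s): [108.29, 108.29, 136.94, 136.94, 172.46, 172.46, 172.46].

## Interface

Orientations are given as [roll, pitch, yaw] about the fixed x, y, z axes, in that order (R = Rz(yaw) Ry(pitch) Rx(roll)).
In Python, from workcell import robot gives the robot as it stands. Calls block until the motion is done:
- robot.reach(position, orientation): joint-space move of the TCP to a pose.
- robot.move_l(position, attitude=None, vel=150): straight line of the TCP; attitude=None keeps the orientation; vel is the mean speed in mm/s.
- robot.set_joints(angles): joint-space move.
- robot.open_gripper() and robot.gripper_close(effort=None): open the fingers fully, or close them until they stop; effort is the grip in N (None keeps the last).
- robot.pause(seconds).
- robot.ik(position, orientation): joint angles nearest the present ones, or None.
- robot.read_state(): the state.
- robot.camera(name): name is "scene" or "top"; returns a dict with "frame" (420x560x3 uint8, red, green, blue), "K" (3x3 intrinsics, pixels), "R" (3x3) and "t" (3): a world point X has camera coordinates R X + t. Camera axes: x right, y down, z forward; pixel columns grow to the right and rows downward; lengths in mm; the calibration is good to about 2 mm. A picture is of the moment at which its call begins. There is no depth.
A pose or a line that the arm cannot do raises robot.IKError and nothing moves.
- robot.close_job(): hands the job in, once; it reports no verdict.
The state is a dict: "time": time; "joint_positions": joint angles; "qvel": joint speeds; "joint_efforts": joint torques, N m; "tool_pos": TCP position; "tool_rot": TCP orientation; "wrist_force": force on the tool from outside, world axes, zero at the start; "ft_torque": the same for the moment, N m; "opening": finger opening in mm.
Only numpy, scipy, OpenCV 4.12 (cv2) and the standard library are available. Lean on these libraries where they do the work, as an engineer would, in place of code of your own. Each camera call takes 0.05 s, during which the arm holds its last target.

## Working session

There is one attempt and no reset: what is moved stays moved. The work goes in short steps, each a Python script; the robot and the scene stay as the last script left them, time stands still between calls to the robot, and variables do not carry over. Pictures are saved under pics/ and viewed, and the job is handed in when it is done.

```bash
ls; mkdir -p pics
python3 - <<'E'
from workcell import robot
import cv2,numpy as np
for n in("scene","top"):
    c=robot.camera(n); cv2.imwrite(f"pics/{n}0.png",c["frame"][:,:,::-1]); print(n,c["K"],c["R"],c["t"])
    np.savez(f"{n}0.npz",**{k:np.array(c[k]) for k in("frame","K","R","t")})
s=robot.read_state();print(s)
E
```

```text
pics
scene [[406.84354405   0.         284.78428831]
 [  0.         406.84354405 203.57453729]
 [  0.           0.           1.        ]] [[-0.48945879 -0.87202424 -0.00195327]
 [-0.65035378  0.36652764 -0.66535512]
 [ 0.58092173 -0.3243936  -0.74652444]] [204.04993429 439.17448643 571.34364148]
top [[480.45420013   0.         286.86822362]
 [  0.         480.45420013 209.59919392]
 [  0.           0.           1.        ]] [[-0.01688057 -0.99959069  0.02309779]
 [-0.98652344  0.01289084 -0.16311141]
 [ 0.1627469  -0.02553993 -0.98633724]] [ -68.10810784  568.16957163 1002.14082027]
{'time': 0.1, 'joint_positions': array([68.66830697, 24.44602895,  4.23068802, 92.04868921, -1.95302328,
       63.64356535, -3.84456285]), 'qvel': array([-0.04624818,  0.03615506,  0.06388806, -0.06342142, -0.01189785,
        0.0164863 ,  0.01958542]), 'joint_efforts': array([ 8.98664352e-03, -9.51523089e+01,  3.77158105e+00, -4.64394987e+01,
        1.96480507e-02,  6.59674246e-03, -8.10580923e-05]), 'tool_pos': array([ 149.05105015, -657.95780175,  230.67978425]), 'tool_rot': array([-1.79934026e+02,  4.99049320e-03,  1.27651785e+01]), 'wrist_force': array([ 0.33992282, -0.19495564, -0.0330973 ]), 'ft_torque': array([-0.0207294 , -0.00916943, -0.04136015]), 'opening': 85.28087729135723}
```

View pics/scene0.png

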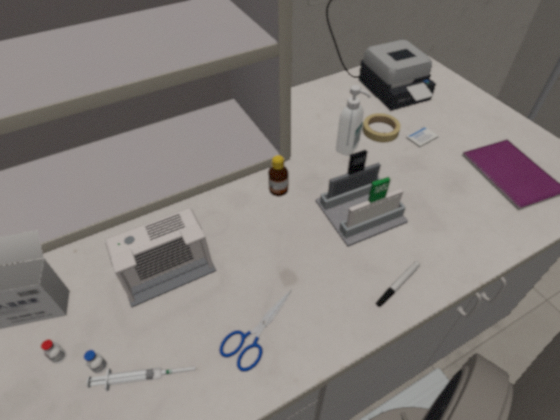

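View pics/top0.png

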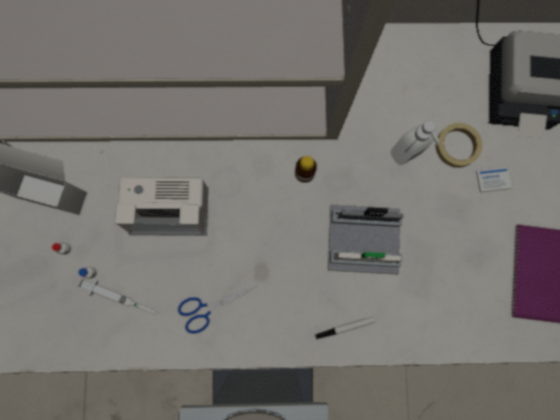

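```bash
cat > h.py <<'E'
import numpy as np,cv2
def load(f):
    return dict(np.load(f))
def proj(c,X):
    X=np.atleast_2d(X).astype(float); p=X@c["R"].T+c["t"]; p=p@c["K"].T; return p[:,:2]/p[:,2:]
def ray(c,u,v):
    o=-c["R"].T@c["t"]; d=c["R"].T@np.linalg.inv(c["K"])@np.array([u,v,1.]); return o,d
def atz(c,u,v,z):
    o,d=ray(c,u,v); return o+d*(z-o[2])/d[2]
def crop(c,x0,y0,x1,y1,s,fn):
    im=c["frame"][y0:y1,x0:x1,::-1]; im=cv2.resize(im,None,fx=s,fy=s,interpolation=cv2.INTER_CUBIC)
    im=cv2.convertScaleAbs(im,alpha=1.3)
    for k in range((x0+9)//10*10,x1,10): cv2.putText(im,str(k),((k-x0)*s,8),0,.3,(0,0,255),1); cv2.line(im,((k-x0)*s,8),((k-x0)*s,14),(0,0,255),1)
    for k in range((y0+9)//10*10,y1,10): cv2.putText(im,str(k),(0,(k-y0)*s+4),0,.3,(0,0,255),1); cv2.line(im,(20,(k-y0)*s),(26,(k-y0)*s),(0,0,255),1)
    cv2.imwrite(fn,im)
E
python3 - <<'E'
from h import *
s=load("scene0.npz");t=load("top0.npz")
for n,c in(("s",s),("t",t)): print(n,-c["R"].T@c["t"])
crop(t,320,195,410,285,6,"pics/t_rack.png")
crop(s,310,145,415,245,6,"pics/s_rack.png")
crop(t,110,170,215,245,7,"pics/t_cl.png")
crop(s,100,205,220,305,6,"pics/s_cl.png")
E
```

```text
s [ 53.5868884  202.30711868 719.12755266]
t [ 396.26758786  -49.80981062 1082.69690205]
```

View pics/t_rack.png

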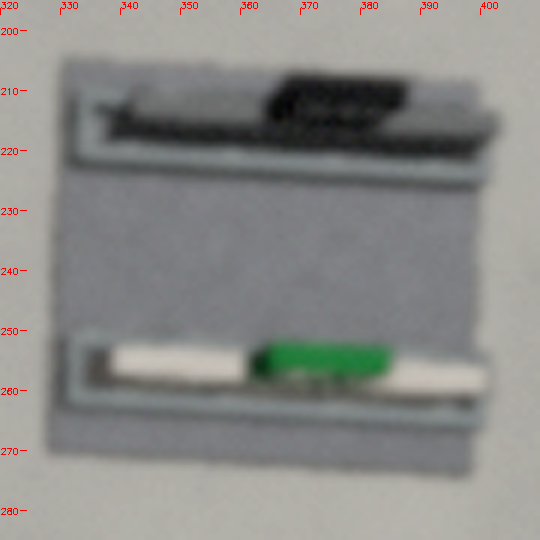

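View pics/s_rack.png

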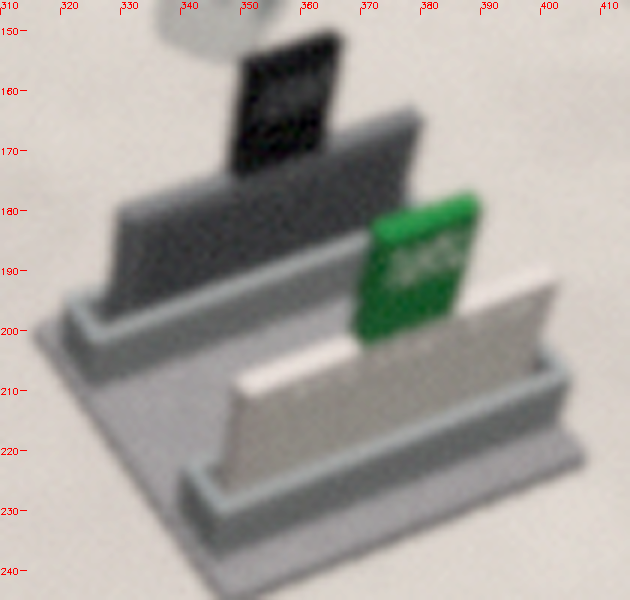

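View pics/t_cl.png

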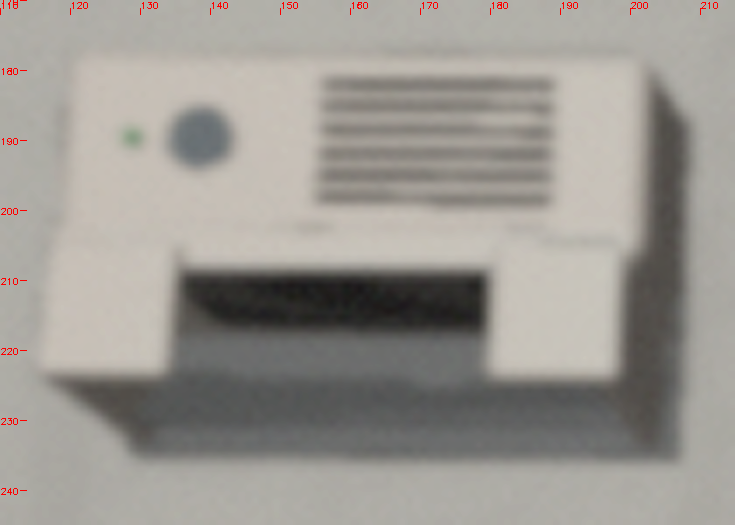

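View pics/s_cl.png

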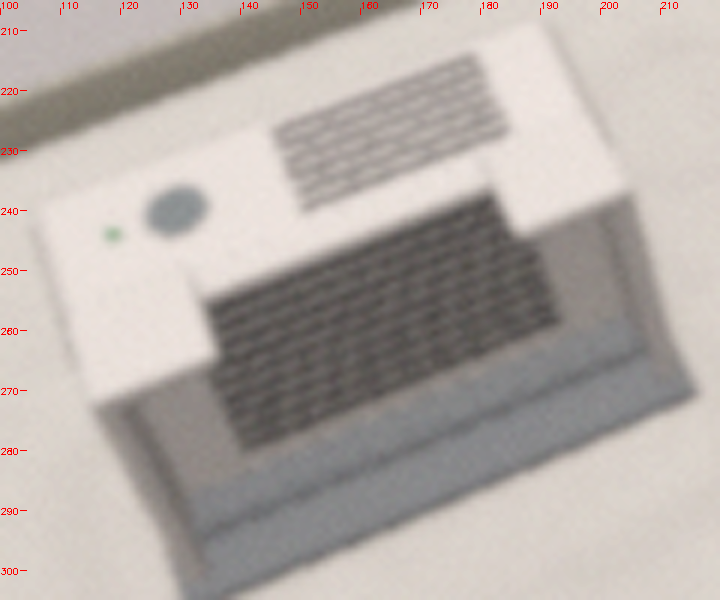

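```bash
cat >> h.py <<'E'
def tri(s,ps,t,pt):
    A=[];b=[]
    for c,p in((s,ps),(t,pt)):
        o,d=ray(c,*p); d/=np.linalg.norm(d); M=np.eye(3)-np.outer(d,d); A.append(M);b.append(M@o)
    X=np.linalg.lstsq(np.vstack(A),np.hstack(b),rcond=None)[0]
    return X,np.linalg.norm(proj(s,X)[0]-ps)+np.linalg.norm(proj(t,X)[0]-pt)
E
python3 - <<'E'
from h import *
np.set_printoptions(precision=1,suppress=True)
s=load("scene0.npz");t=load("top0.npz")
P=dict(botR=((215.8,270.8),(207.1,235.4)),botL=((130.8,305.5),(129.3,235.4)),
hLi=((136.3,264.5),(133.9,223.6)),hRi=((186.7,244.5),(179.7,224)),hRo=((205.3,237),(198.6,224.3)),hLo=((116.3,273),(116,223.6)),
gL=((134.5,255),(135.7,208.3)),gR=((181.7,236.7),(180,208.6)),
pL=((350,209),(338.8,255.3)),pR=((402,191.4),(401.3,258)),tL=((372.2,183.2),(365.8,254.5)),tR=((389.5,178.8),(385.3,255)))
for k,(a,b) in P.items(): print(k,*tri(s,a,t,b))
E
```

```text
botR [518.7 104.    2.4] 1.2985563482622084
botL [520.2 275.9  11.7] 2.176092940249255
hLi [532.7 237.1 107.1] 0.5967676562786021
hRi [530.4 144.  107.1] 0.14530199568233687
hRo [529.8 106.6 106.3] 1.090593223353915
hLo [533.1 273.  106.5] 0.12843529898515374
gL [565.7 236.5  94.5] 1.2588185034122361
gR [564.1 145.6  93.4] 1.0612416096776123
pL [ 463.5 -180.4   90.9] 1.0173367977502175
pR [ 456.3 -312.8   81.2] 0.5647488012520606
tL [ 461.2 -225.5  145.4] 1.9747350717290684
tR [ 458.9 -266.3  139.8] 0.2931393335261855
```

```bash
cat > fit.py <<'E'
from h import *
from scipy.optimize import least_squares
np.set_printoptions(precision=2,suppress=True)
s=load("scene0.npz");t=load("top0.npz")
def fit(M,S,T,z0,lean=False,x0=(500,0,0)):
    M=np.array(M,float)
    def pts(p):
        c,q=np.cos(p[2]),np.sin(p[2]); a=p[3] if lean else 0
        x=M[:,0]*np.cos(a)+M[:,2]*np.sin(a); z=M[:,2]*np.cos(a)-M[:,0]*np.sin(a)
        return np.c_[p[0]+c*x-q*M[:,1],p[1]+q*x+c*M[:,1],z0+z]
    def f(p):
        X=pts(p); return np.r_[(proj(s,X)-S).ravel(),(proj(t,X)-T).ravel()]
    r=least_squares(f,list(x0)+([0] if lean else []),x_scale=[10,10,.1]+([.1] if lean else []))
    J=np.linalg.inv(r.jac.T@r.jac); return r.x,r.fun.reshape(2,-1,2),np.sqrt(np.diag(J))
if __name__=="__main__":
    M=[(0,65,80),(0,-65,80),(0,20,135),(0,-20,135)]
    S=[(350,209),(402,191.4),(372.2,183.2),(389.5,178.8)];T=[(338.8,255.3),(401.3,258),(365.8,254.5),(385.3,255)]
    for l in(0,1): x,r,e=fit(M,S,T,10,l,(460,-250,0)); print("filter",x,np.degrees(x[2:]),e);print(r)
    M=[(-27,46,106),(-27,-46,106),(9,46,96),(9,-46,96)]
    S=[(136.3,264.5),(186.7,244.5),(134.5,255),(181.7,236.7)];T=[(133.9,223.6),(179.7,224),(135.7,208.3),(180,208.6)]
    x,r,e=fit(M,S,T,0,0,(558,190,0)); print("cleaner",x,np.degrees(x[2]),e);print(r)
E
python3 fit.py
```

```text
filter [ 459.14 -244.87   -0.08] [-4.35] [0.77 0.77 0.02]
[[[ 0.17  0.19]
  [ 0.65 -1.7 ]
  [ 0.89  0.46]
  [ 0.48 -1.18]]

 [[-0.61 -0.56]
  [-0.57  0.55]
  [-1.07 -0.34]
  [-0.22  0.4 ]]]
filter [ 458.09 -244.79   -0.08    0.01] [-4.35  0.56] [3.11 0.8  0.02 0.03]
[[[ 0.24  0.28]
  [ 0.73 -1.61]
  [ 0.82  0.38]
  [ 0.41 -1.26]]

 [[-0.62 -0.42]
  [-0.57  0.69]
  [-1.07 -0.47]
  [-0.22  0.27]]]
cleaner [557.04 190.55  -0.02] -1.120846853047338 [0.78 0.68 0.02]
[[[ 0.77  1.04]
  [-0.13  1.08]
  [-1.   -1.01]
  [-0.38 -1.52]]

 [[-0.12  0.81]
  [-0.5   0.67]
  [ 0.44 -0.51]
  [ 0.83 -0.52]]]
```

```bash
cat >> h.py <<'E'
def T2(x,y,yaw,P,z0=0):
    P=np.array(P,float);c,q=np.cos(yaw),np.sin(yaw)
    return np.c_[x+c*P[:,0]-q*P[:,1],y+q*P[:,0]+c*P[:,1],P[:,2]+z0]
def wire(c,segs,x0,y0,x1,y1,sc,fn,col=(0,0,255)):
    im=c["frame"][y0:y1,x0:x1,::-1]; im=cv2.resize(im,None,fx=sc,fy=sc,interpolation=cv2.INTER_CUBIC)
    for S in segs:
        p=(proj(c,S)-[x0,y0]+.5)*sc
        cv2.polylines(im,[np.round(p).astype(int)],False,col,1,cv2.LINE_AA)
    cv2.imwrite(fn,im)
def box(a,b):
    (x0,y0,z0),(x1,y1,z1)=a,b
    lo=[(x0,y0,z0),(x1,y0,z0),(x1,y1,z0),(x0,y1,z0),(x0,y0,z0)];hi=[(x,y,z1) for x,y,_ in lo]
    return [lo,hi]+[[lo[i],hi[i]] for i in range(4)]
FILT=box((-5,-65,0),(5,65,80))+box((-5,-20,80),(5,20,135))
CL=[[(-30,-76,32),(-30,76,32)],[(-13,-76,12),(-13,76,12)],[(0,-76,12),(0,76,12)],[(9,-76,96),(9,76,96)]]+box((-27,46,100),(9,83,106))+box((-27,-83,100),(9,-46,106))+[[(0,-90,0),(-39,-90,0),(-39,90,0),(0,90,0)]]
E
python3 - <<'E'
from h import *
s=load("scene0.npz");t=load("top0.npz")
F=[T2(459.1,-244.9,np.radians(-3.8),S,10) for S in FILT]
C=[T2(557,190.5,np.radians(-1.1),S) for S in CL]
a=[cv2.imread] 
wire(t,F,320,195,410,285,4,"pics/a.png");wire(s,F,310,145,415,245,4,"pics/b.png")
wire(t,C,110,170,215,245,4,"pics/c.png");wire(s,C,100,205,220,305,4,"pics/d.png")
im=np.zeros((800,900,3),np.uint8)
for f,(r,q) in zip("abcd",((0,0),(0,430),(400,0),(400,430))):
    m=cv2.imread(f"pics/{f}.png"); im[r:r+m.shape[0],q:q+m.shape[1]]=m[:800-r,:900-q]
cv2.imwrite("pics/ov.png",cv2.resize(im[:,:],(675,600),interpolation=cv2.INTER_AREA))
E
```

```text
(no output)
```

View pics/ov.png

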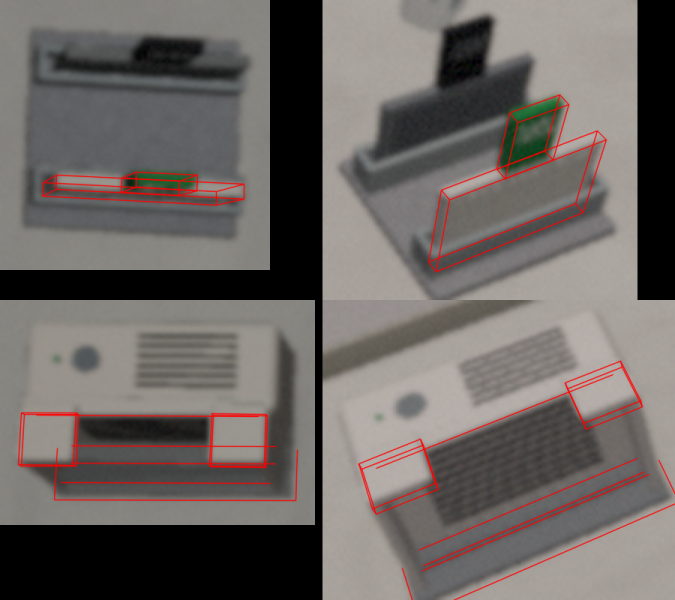

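```bash
cat > k.py <<'E'
from h import *
from scipy.spatial.transform import Rotation as Ro
FX,FY,FYAW=459.1,-244.9,-3.8
CX,CY,CYAW=557.0,190.5,-1.1
def att(yaw,lean,sg=1):
    # lean>0: top towards -x
    D=np.c_[[0,-sg,0],[-sg,0,0],[0,0,-1]]
    D=np.c_[[0,sg,0],[sg,0,0],[0,0,-1]].astype(float)
    assert abs(np.linalg.det(D)-1)<1e-9
    R=Ro.from_euler('z',yaw,degrees=True)*Ro.from_euler('y',-lean,degrees=True)*Ro.from_matrix(D)
    return list(R.as_euler('xyz',degrees=True))
def pose(bx,bz,lean,h=99.,off=0.,sg=1,y=0.,cx=None,cy=None,cyaw=None):
    """TCP pose for cassette underside centre at cleaner (bx,y,bz)"""
    cx=CX if cx is None else cx; cy=CY if cy is None else cy; cyaw=CYAW if cyaw is None else cyaw
    L=np.radians(lean); p=np.array([bx-h*np.sin(L)+off*np.cos(L),y,bz+h*np.cos(L)+off*np.sin(L)])
    P=Ro.from_euler('z',cyaw,degrees=True).apply(p)+[cx,cy,0]
    return list(P),att(cyaw,lean,sg)
E
python3 - <<'E'
from k import *
from workcell import robot
np.set_printoptions(precision=1,suppress=True)
s=load("scene0.npz");t=load("top0.npz")
print("bottle top",tri(s,(278,160),t,(306.5,161)),"bottle base",atz(s,279,192,0))
print("upper shelf corner",tri(s,(275,42),t,(343,80)),tri(s,(288,155),t,(327,138)))
print(tri(s,(275,42),t,(340,139)))
for z in(0,150,300,450): print(z,atz(t,160,82,z),atz(t,160,138,z))
for sg in(1,-1):
    for nm,p in(("grasp",([FX,FY,109],att(FYAW,0,sg))),("up",([FX,FY,300],att(FYAW,0,sg))),("hi",pose(-6.5-60*np.sin(.42),100,24,sg=sg)),("in",pose(-6.5,14,24,sg=sg)),("st",pose(-6.5,13,-7,sg=sg)),("ret",pose(-30,113,-7,sg=sg))):
        print(sg,nm,np.array(p[0]),np.array(p[1]),robot.ik(*p))
E
```

```text
bottle top (array([ 662.6, -119.5,   95.4]), np.float64(0.7783749475758802)) bottle base [ 652.9 -116.4    0. ]
upper shelf corner (array([ 740.8, -164. ,  328.4]), np.float64(3.6900457971509226)) (array([ 728.4, -176.4,   36. ]), np.float64(5.764651824365355))
(array([ 630.2, -129.1,  385.2]), np.float64(29.996965241380316))
0 [885.9 218.2   0. ] [747.7 214.7   0. ]
150 [818.  181.1 150. ] [699. 178. 150.]
300 [750.2 144.  300. ] [650.3 141.4 300. ]
450 [682.4 106.8 450. ] [601.6 104.7 450. ]
1 grasp [ 459.1 -244.9  109. ] [180.    0.   86.2] [ 41.4  20.5 -24.2 116.8  11.8  44.9   6.3]
1 up [ 459.1 -244.9  300. ] [180.    0.   86.2] [ 42.3   7.9 -23.5 105.6   3.4  67.2  13.9]
1 hi [485.8 191.9 190.4] [156.    0.   88.9] [  8.3   7.3 -48.6 127.4  38.2  34.9 -69.7]
1 in [510.2 191.4 104.4] [156.    0.   88.9] [-11.6  16.1 -27.6 130.   55.8  26.8 -87. ]
1 st [562.6 190.4 111.3] [-173.     0.    88.9] [ 17.2  40.1 -57.2 100.9  32.   65.  -52. ]
1 ret [539.1 190.8 211.3] [-173.     0.    88.9] [ 18.8  30.4 -58.3  99.3  22.5  71.  -46.7]
-1 grasp [ 459.1 -244.9  109. ] [180.    0.  -93.8] [ -29.4   38.8   69.5  120.5  -46.3   54.2 -117.3]
-1 up [ 459.1 -244.9  300. ] [180.    0.  -93.8] [ -39.4   12.8   71.2  109.3  -13.2   67.  -147.2]
-1 hi [485.8 191.9 190.4] [-156.     0.   -91.1] [ 17.6   9.2 -58.9 127.   41.6  36.5 107.7]
-1 in [510.2 191.4 104.4] [-156.     0.   -91.1] [ 14.9  24.1 -58.9 128.8  67.8  38.6  85. ]
-1 st [562.6 190.4 111.3] [173.    0.  -91.1] [ 18.2  41.  -58.9 100.9  33.3  65.7 127. ]
-1 ret [539.1 190.8 211.3] [173.    0.  -91.1] [ 19.1  30.6 -58.8  99.3  22.8  71.2 133. ]
```

```bash
cat > u.py <<'E'
from k import *
from workcell import robot
np.set_printoptions(precision=2,suppress=True)
def st(m=""):
    s=robot.read_state(); print(m,"t%.2f"%s["time"],s["tool_pos"],s["tool_rot"],"F",s["wrist_force"],"M",s["ft_torque"],"o%.1f"%s["opening"]); return s
def snap(tag):
    for n in("scene","top"):
        c=robot.camera(n); np.savez(f"{n}_{tag}.npz",**{k:np.array(c[k]) for k in("frame","K","R","t")})
E
python3 - <<'E'
from u import *
robot.reach([FX,FY,220],att(FYAW,0)); st()
robot.move_l([FX,FY,109],vel=150); st()
snap("g")
s=load("scene_g.npz");t=load("top_g.npz")
crop(s,310,120,440,245,5,"pics/s_g.png");crop(t,320,195,410,285,6,"pics/t_g.png")
E
```

```text
t1.98 [ 458.69 -246.19  219.89] [-179.99    0.01   86.05] F [-0.23  0.38  0.76] M [-0.04 -0.04 -0.03] o85.3
 t2.87 [ 459.55 -245.12  109.66] [179.95   0.02  86.19] F [-0.15  0.03  0.29] M [-0.01  0.03  0.03] o85.6
```

View pics/s_g.png

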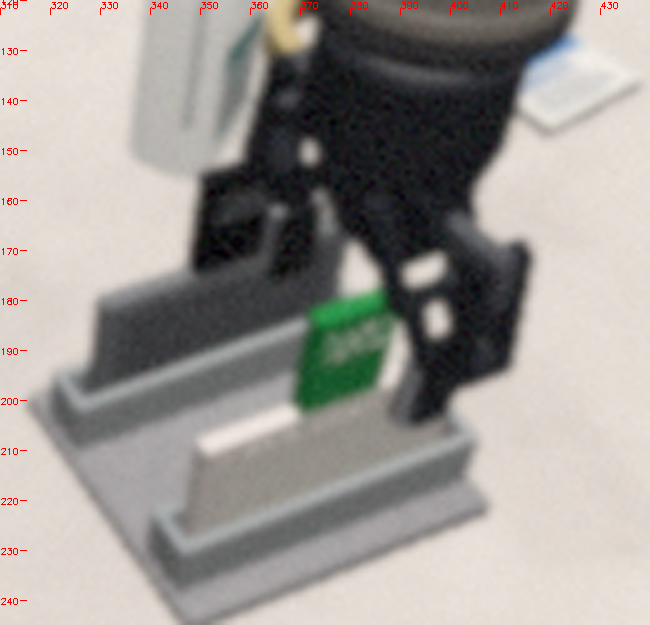

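Run:
```python
from u import *
s=load("scene_g.npz")
print(proj(s,[[416,-242,122],[416,-231,122],[416,-253,122],[502,-248,122],[459,-245,109],[459,-245,128]]))
```

```text
[[392.15 202.94]
 [387.73 205.  ]
 [396.52 200.9 ]
 [368.01 175.23]
 [378.61 193.03]
 [380.21 186.59]]
```

View pics/t_g.png

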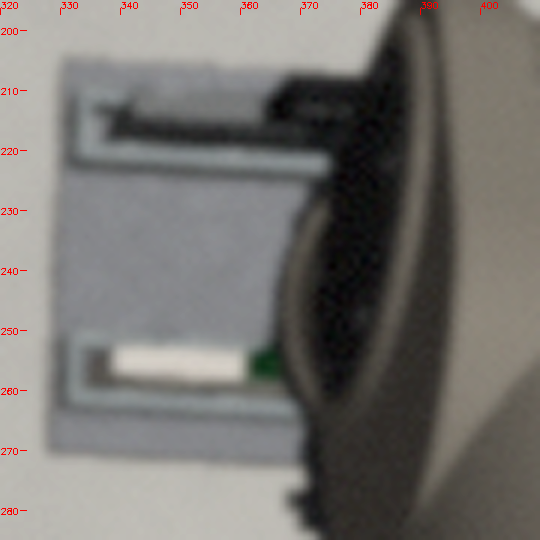

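The picture shows the fingers straddling the green tab: front pad tip at about (394, 204), close to the predicted (392, 203). I'll close and lift.

Run:
```python
from u import *
robot.gripper_close(effort=50); st("closed")
p=robot.read_state()["tool_pos"]
robot.move_l([FX,FY,125],vel=60); st("up16")
robot.move_l([FX,FY,230],vel=200); st("up")
snap("l")
s=load("scene_l.npz");t=load("top_l.npz")
crop(s,310,80,440,245,4,"pics/s_l.png");crop(t,320,195,410,285,6,"pics/t_l.png")
```

```text
closed t3.64 [ 459.26 -244.94  109.11] [179.98   0.    86.2 ] F [ 1.36 -0.37  2.35] M [-0.06 -0.13 -0.01] o9.6
up16 t4.06 [ 459.24 -245.07  125.47] [179.96   0.03  86.19] F [-0.46  0.01 -1.21] M [ 0.03  0.05 -0.03] o9.2
up t4.73 [ 458.52 -244.82  228.92] [-179.94   -0.02   86.19] F [-0.03 -0.2  -2.11] M [-0.05  0.01  0.02] o9.4
```

View pics/s_l.png

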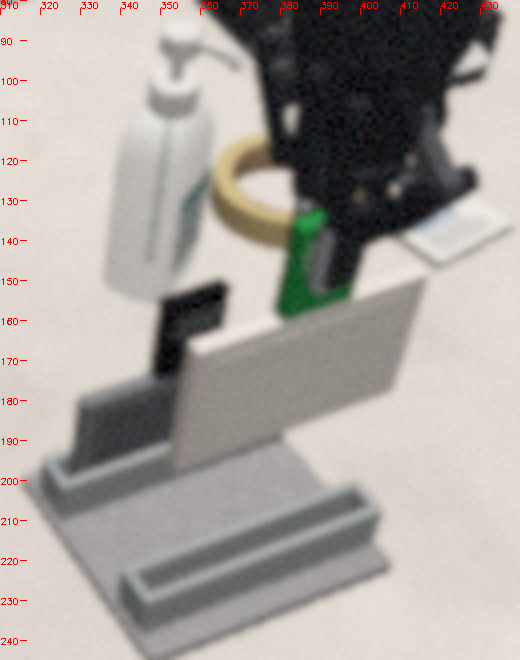

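Run:
```python
from u import *
th=24; u=np.array([-np.sin(np.radians(th)),np.cos(np.radians(th))])
p=pose(*(np.array([-6.5,14.])+120*u+[-30,0]),th)
robot.reach(*p); st("stage"); print(p[0],robot.read_state()["joint_positions"])
p=pose(*(np.array([-6.5,14.])+70*u),th); robot.move_l(p[0],p[1],vel=120); st("d70");print(p[0])
snap("d70")
s=load("scene_d70.npz");t=load("top_d70.npz")
crop(s,90,160,240,305,4,"pics/s_d70.png");crop(t,100,165,220,285,5,"pics/t_d70.png")
```

```text
stage t6.45 [431.84 192.25 214.01] [156.03   0.    88.83] F [ 1.55 -0.05 -0.54] M [-0.    0.63  0.03] o9.3
[np.float64(431.4478171765872), np.float64(192.91072506531535), np.float64(214.06645522372958)] [ 21.42  -1.16 -62.3  130.19  26.41  35.08 -61.93]
d70 t7.17 [481.61 191.91 168.48] [156.02  -0.01  88.89] F [-0.06 -0.13 -0.8 ] M [0.01 0.51 0.01] o8.9
[np.float64(481.7753728623764), np.float64(191.94438662946013), np.float64(168.38918234159956)]
```

View pics/s_d70.png

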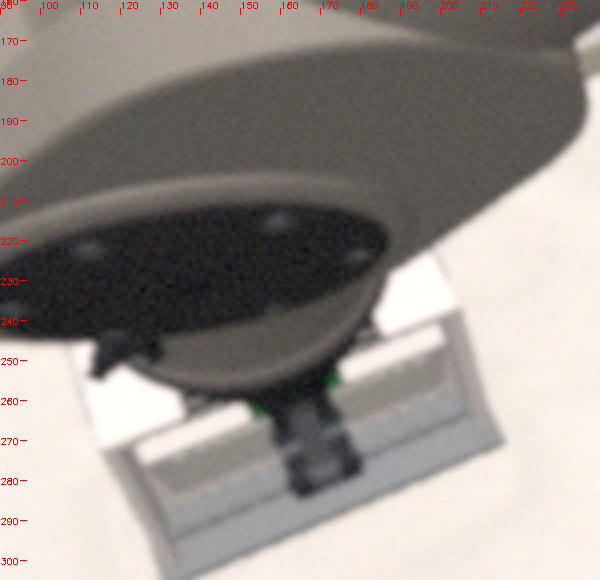

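View pics/t_d70.png

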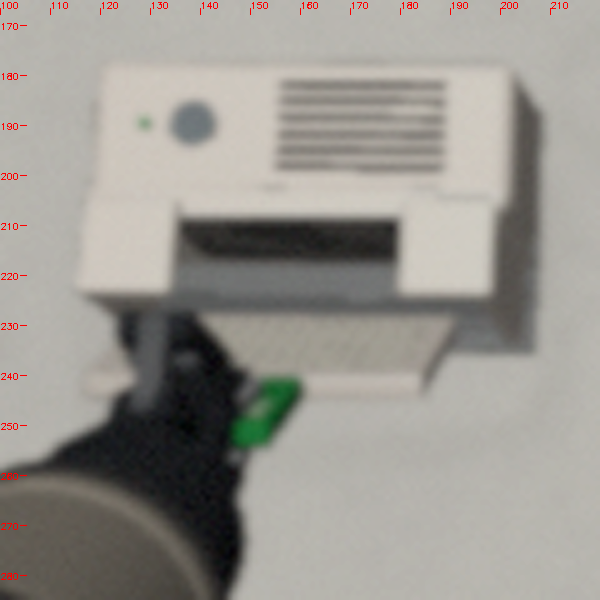

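Run:
```python
from u import *
s=load("scene_d70.npz");t=load("top_d70.npz")
tcp=np.array([481.61,191.91,168.48]); R=Ro.from_euler('z',-1.1,degrees=True)*Ro.from_euler('y',-24,degrees=True)
F=[tcp+R.apply(np.array(S,float)-[0,0,99]) for S in FILT]
C=[T2(557,190.5,np.radians(-1.1),S) for S in CL]
wire(s,F+C,90,200,230,310,5,"pics/e.png");wire(t,F+C,100,165,220,285,5,"pics/f.png")
```

```text
(no output)
```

View pics/e.png

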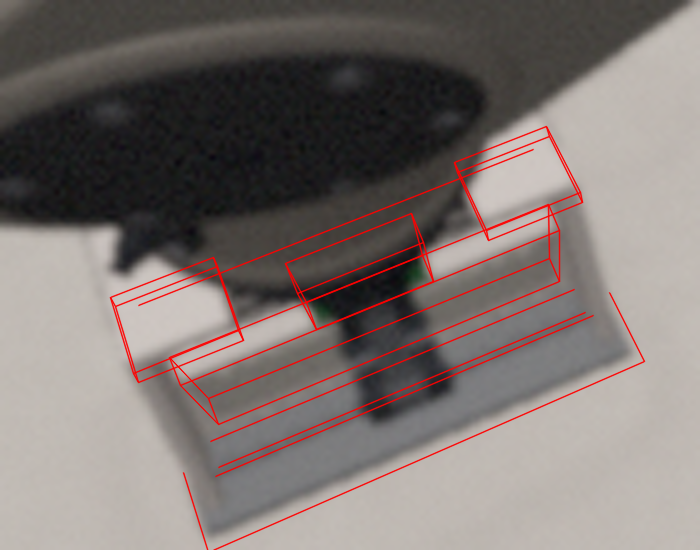

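View pics/f.png

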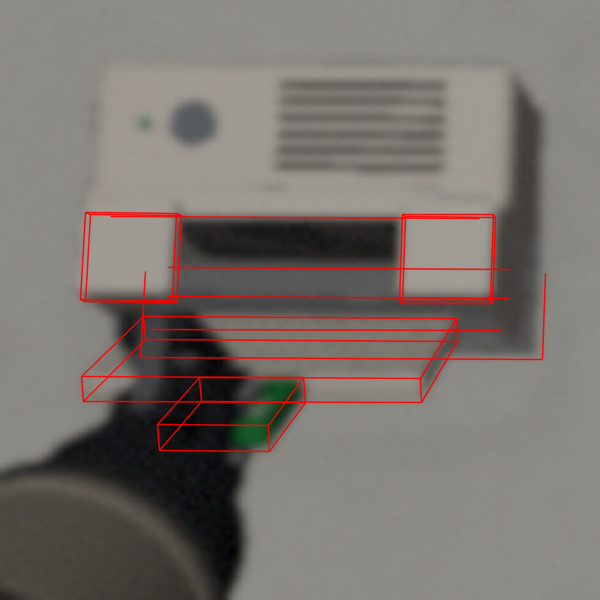

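```bash
cat >> u.py <<'E'
def U(th): return np.array([-np.sin(np.radians(th)),np.cos(np.radians(th))])
def brief(m,tgt):
    s=robot.read_state(); 
    Ri=Ro.from_euler('z',-CYAW,degrees=True)
    print(m,"t%.2f"%s["time"],"err",s["tool_pos"]-np.array(tgt),"Fc",Ri.apply(s["wrist_force"]),"Mc",Ri.apply(s["ft_torque"])); return Ri.apply(s["wrist_force"])
E
python3 - <<'E'
from u import *
th=24; F0=brief("start",pose(*(np.array([-6.5,14.])+70*U(th)),th)[0])
for d in(45,25,15,10,7,5,3,2,1,0,-1,-2,-3):
    p=pose(*(np.array([-6.5,14.])+d*U(th)),th); robot.move_l(p[0],p[1],vel=80 if d>9 else 25)
    if d<16: robot.pause(.1)
    F=brief(f"d{d}",p[0])
    if np.linalg.norm(F-F0)>6: break
snap("in")
s=load("scene_in.npz");t=load("top_in.npz")
crop(s,90,205,240,305,5,"pics/s_in.png");crop(t,100,165,220,285,5,"pics/t_in.png")
E
```

```text
start t7.27 err [-0.09 -0.01  0.6 ] Fc [ 0.29  0.15 -1.92] Mc [0.01 0.59 0.02]
d45 t7.73 err [-0.22  0.26  0.35] Fc [-0.18 -0.36 -1.31] Mc [-0.02  0.61  0.02]
d25 t8.13 err [-0.22  0.19  0.3 ] Fc [-0.3   0.44 -1.08] Mc [-0.01  0.57 -0.  ]
d15 t8.51 err [-0.1   0.16  0.5 ] Fc [ 0.44 -0.23 -1.69] Mc [-0.02  0.62  0.  ]
d10 t8.86 err [-0.04  0.05  0.18] Fc [ 0.44  0.06 -2.26] Mc [-0.04  0.58 -0.03]
d7 t9.22 err [-0.05  0.05 -0.04] Fc [-0.15  0.39 -0.85] Mc [-0.05  0.56  0.  ]
d5 t9.57 err [-0.03  0.03 -0.04] Fc [-0.48  0.45 -0.86] Mc [-0.    0.59 -0.01]
d3 t9.93 err [-0.02  0.02 -0.02] Fc [ 0.17 -0.61 -1.52] Mc [-0.02  0.5   0.05]
d2 t10.28 err [-0.01  0.02 -0.01] Fc [-0.38 -0.15 -2.22] Mc [ 0.04  0.56 -0.  ]
d1 t10.62 err [0.19 0.22 0.17] Fc [0.9  0.71 1.34] Mc [0.17 0.12 0.11]
d0 t10.97 err [0.36 0.49 0.92] Fc [-10.94  -2.95  22.47] Mc [-0.45  0.55 -0.2 ]
```

View pics/t_in.png

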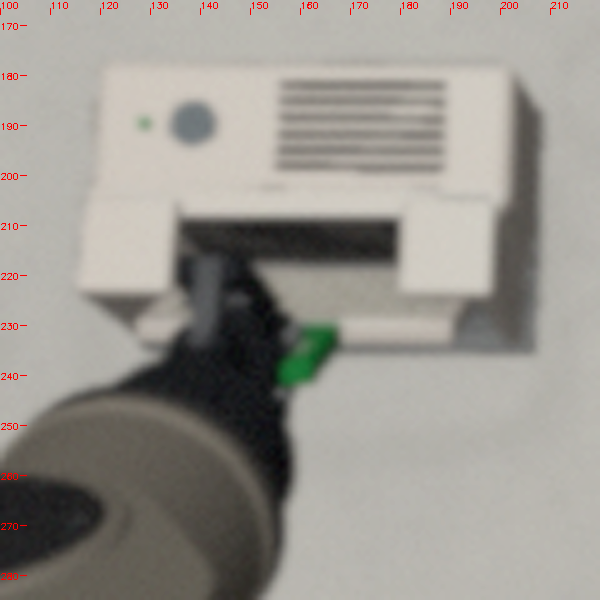

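View pics/s_in.png

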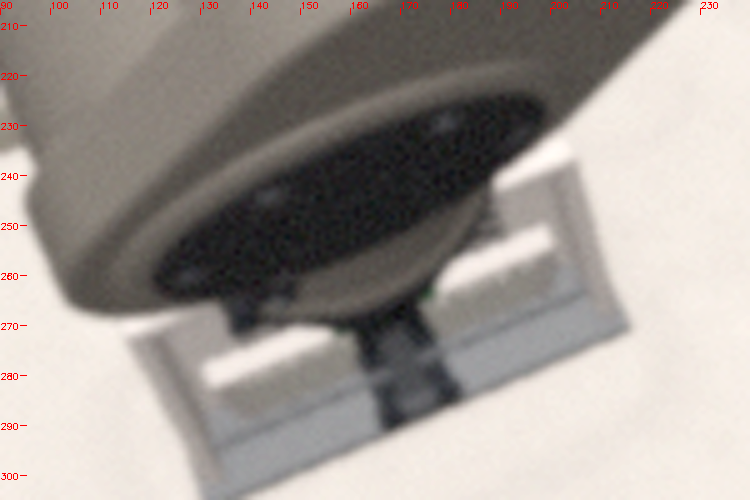

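Run:
```python
from u import *
th=24
p=pose(-6.5,16.5,th); robot.move_l(p[0],p[1],vel=25); robot.pause(.15); F0=brief("lift",p[0])
for bx in(-5.5,-4.5,-3.5,-2.5,-1.5,-.5):
    p=pose(bx,16.5,th); robot.move_l(p[0],p[1],vel=25); robot.pause(.15)
    F=brief(f"bx{bx}",p[0])
    if abs(F[0]-F0[0])>5: break
```

```text
lift t11.47 err [-0.09 -0.18 -0.26] Fc [ 0.79 -0.26 -1.14] Mc [-0.01  0.54 -0.02]
bx-5.5 t11.88 err [-0.02 -0.01 -0.04] Fc [ 0.69 -0.25 -1.97] Mc [-0.    0.57  0.05]
bx-4.5 t12.28 err [-0.02  0.02 -0.  ] Fc [-0.18 -0.44 -1.72] Mc [-0.02  0.59  0.02]
bx-3.5 t12.68 err [-0.03  0.03 -0.02] Fc [ 0.67 -0.43 -2.05] Mc [ 0.04  0.6  -0.02]
bx-2.5 t13.07 err [-0.3   0.02 -0.11] Fc [-5.13  0.22  2.3 ] Mc [-0.05  1.63 -0.05]
```

```bash
sed -i 's/^CX,CY,CYAW=.*/CX,CY,CYAW=557.9,190.5,-1.1/' k.py
python3 - <<'E'
from u import *
def P(th,bx=-6.0,c=1.2): return pose(bx,12.8+5*abs(np.sin(np.radians(th)))+c,th)
p=P(24); robot.move_l(p[0],p[1],vel=25); robot.pause(.1); brief("c",p[0])
for th in(20,16,12,8,4,0,-3,-5):
    p=P(th); robot.move_l(p[0],p[1],vel=40); robot.pause(.1)
    F=brief(f"th{th}",p[0])
    if np.linalg.norm(F-[0,0,-1.5])>8: break
snap("r")
s=load("scene_r.npz");t=load("top_r.npz")
crop(s,90,205,240,305,5,"pics/s_r.png");crop(t,100,165,220,285,5,"pics/t_r.png")
E
```

```text
c t13.43 err [0.16 0.01 0.07] Fc [ 0.71  0.16 -1.76] Mc [0.03 0.56 0.01]
th20 t13.85 err [-0.44 -0.27 -0.35] Fc [ 0.07 -0.   -2.08] Mc [-0.03  0.5   0.02]
th16 t14.27 err [-0.74 -0.13 -0.4 ] Fc [-0.15  1.32 -0.9 ] Mc [0.01 0.44 0.01]
th12 t14.69 err [-0.84 -0.01 -0.36] Fc [-0.33 -0.43 -1.2 ] Mc [0.03 0.34 0.  ]
th8 t15.12 err [-0.76  0.04 -0.28] Fc [-0.13  0.8  -1.29] Mc [ 0.03  0.23 -0.01]
th4 t15.54 err [-0.69  0.1  -0.19] Fc [-0.24  0.58 -1.9 ] Mc [ 0.07  0.1  -0.01]
th0 t15.97 err [-0.67  0.16 -0.12] Fc [-0.4  -0.48 -1.32] Mc [0.01 0.01 0.03]
th-3 t16.35 err [-0.54  0.16 -0.08] Fc [-0.77 -0.46 -0.95] Mc [-0.   -0.08  0.06]
th-5 t16.70 err [-0.4   0.13 -0.06] Fc [-0.25  0.05 -0.58] Mc [ 0.05 -0.08 -0.  ]
```

View pics/t_r.png

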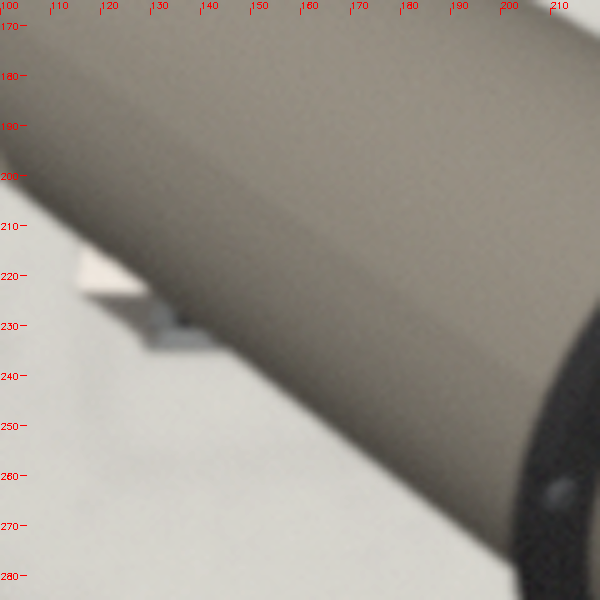

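View pics/s_r.png

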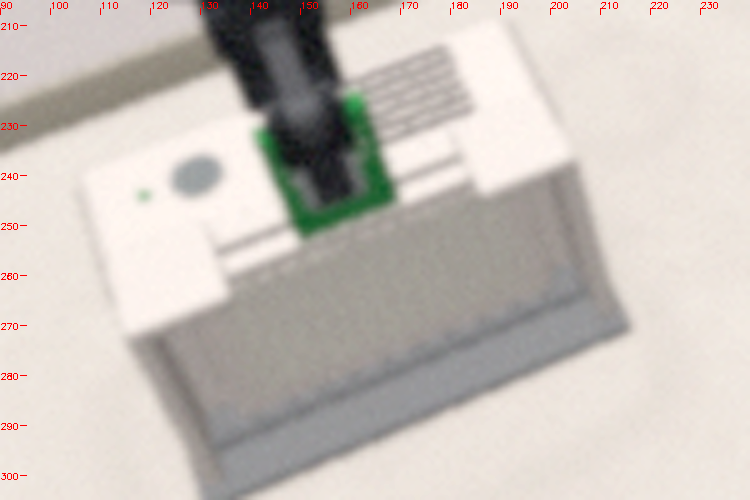

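Run:
```python
from u import *
def P(th,bx=-6.0,c=1.2): return pose(bx,12.8+5*abs(np.sin(np.radians(th)))+c,th)
go=True
for c in(.6,0.2,-.2,-.5,-.8,-1.1,-1.4):
    p=P(-5.3,-6,c); robot.move_l(p[0],p[1],vel=20); robot.pause(.12); F=brief(f"down{c}",p[0])
    if F[2]>3: break
for th,bx in((-5.8,-5.8),(-6.2,-5.6),(-6.6,-5.5),(-7,-5.4),(-7.4,-5.4)):
    p=P(th,bx,c); robot.move_l(p[0],p[1],vel=20); robot.pause(.12); F=brief(f"lean{th}",p[0])
    if F[0]<-5: break
```

```text
down0.6 t17.17 err [-0.02 -0.03 -0.04] Fc [-0.63 -0.39 -1.1 ] Mc [ 0.02 -0.13 -0.04]
down0.2 t17.53 err [ 0.   -0.   -0.01] Fc [-0.63 -0.18 -2.14] Mc [ 0.05 -0.14  0.06]
down-0.2 t17.90 err [-0.04  0.01 -0.01] Fc [-0.1  -1.02 -1.71] Mc [ 0.04 -0.11  0.01]
down-0.5 t18.27 err [0.03 0.02 0.01] Fc [ 0.72  0.24 -1.63] Mc [-0.   -0.14 -0.06]
down-0.8 t18.63 err [ 0.12 -0.02  0.2 ] Fc [-0.22 -2.25  5.51] Mc [-0.32  0.21  0.05]
lean-5.8 t19.00 err [ 0.23 -0.05  0.15] Fc [ 0.12 -3.02  5.43] Mc [-0.31  0.17  0.11]
lean-6.2 t19.37 err [-0.06 -0.03  0.08] Fc [-1.38 -2.88  7.2 ] Mc [-0.34  0.58  0.08]
lean-6.6 t19.73 err [-0.64  0.04  0.14] Fc [-6.22 -3.16 10.06] Mc [-0.53  1.54 -0.01]
```

Run:
```python
from u import *
robot.open_gripper(); robot.pause(.3); st("open")
s=robot.read_state(); z=Ro.from_euler('xyz',s["tool_rot"],degrees=True).as_matrix()[:,2]
p=s["tool_pos"]-90*z; robot.move_l(list(p),vel=80); st("back")
robot.reach([430,60,330],[180,0,88]); robot.pause(.3); st("away")
snap("f")
s=load("scene_f.npz");t=load("top_f.npz")
crop(s,90,205,240,305,5,"pics/s_f.png");crop(t,100,165,220,285,5,"pics/t_f.png")
cv2.imwrite("pics/s_full.png",s["frame"][:,:,::-1])
```

```text
open t20.75 [563.78 190.37 110.92] [-173.4    0.    88.9] F [ 0.32 -0.76 -0.14] M [ 0.01 -0.17 -0.04] o85.1
back t22.02 [573.86 190.04 199.8 ] [-173.36    0.01   88.91] F [ 0.3   0.72 -0.09] M [-0.03 -0.11 -0.  ] o85.2
away t23.33 [430.17  60.4  329.67] [-179.94   -0.08   88.06] F [-0.49  0.71 -1.47] M [-0.01  0.09  0.02] o85.4
```

View pics/s_f.png

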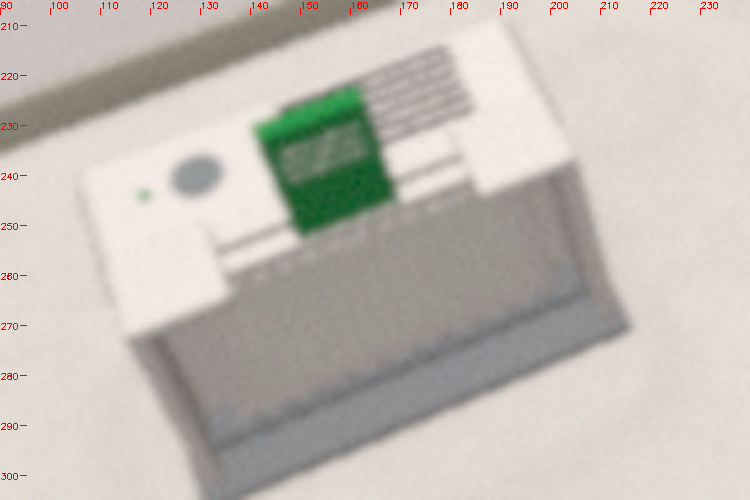

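View pics/t_f.png

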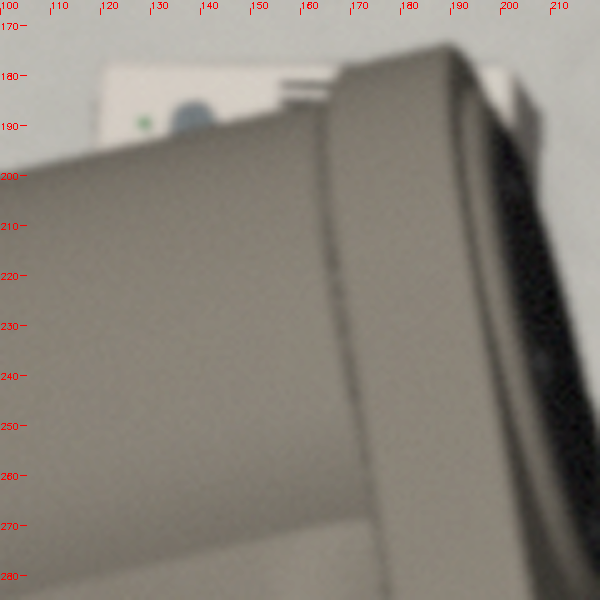

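View pics/s_full.png

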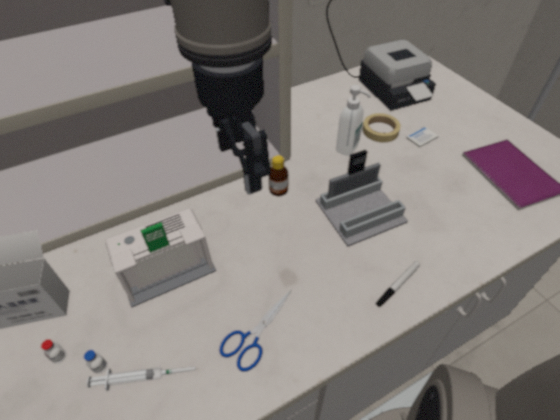

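Run:
```python
from u import *
robot.reach([450,-200,350],[180,0,88]); robot.pause(.3); st("away")
snap("h")
s=load("scene_h.npz");t=load("top_h.npz")
C=[T2(CX,CY,np.radians(CYAW),S) for S in CL]
def F(th,bx,bz): 
    R=Ro.from_euler('z',CYAW,degrees=True)*Ro.from_euler('y',-th,degrees=True)
    b=Ro.from_euler('z',CYAW,degrees=True).apply([bx,0,bz])+[CX,CY,0]
    return [b+R.apply(np.array(S,float)) for S in FILT]
wire(s,F(-6.5,-5.2,12.6),90,205,240,310,5,"pics/s_h.png");wire(t,F(-6.5,-5.2,12.6),100,165,220,285,5,"pics/t_h.png")
crop(t,100,165,220,285,5,"pics/t_h0.png")
for th,bx in((-4,-6),(-6.1,-5),(-8,-8)):
    f=F(th,bx,12+5*abs(np.sin(np.radians(th))))
    P=np.array([f[7][0],f[7][3],f[1][0],f[1][3]]); print(th,"s",proj(s,P).ravel(),"t",proj(t,P).ravel())
```

```text
away t24.76 [ 450.19 -199.25  350.14] [179.99   0.02  88.07] F [-0.1  -0.81  0.3 ] M [ 0.06 -0.03 -0.02] o85.4
-4 s [163.64 227.05 141.51 235.5  193.46 237.49 125.55 264.61] t [162.26 208.52 141.74 208.39 190.12 214.84 127.05 214.48]
-6.1 s [162.67 224.79 140.62 233.16 192.75 236.01 125.01 262.97] t [162.4  205.54 141.91 205.41 190.18 212.96 127.14 212.59]
-8 s [162.45 224.31 140.44 232.66 192.82 236.14 125.05 263.11] t [162.46 204.83 141.98 204.7  190.17 213.13 127.13 212.76]
```

View pics/s_h.png

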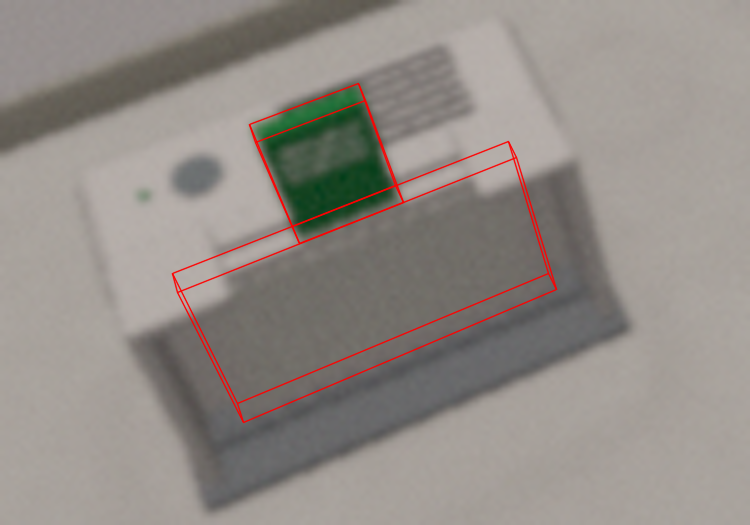

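View pics/t_h.png

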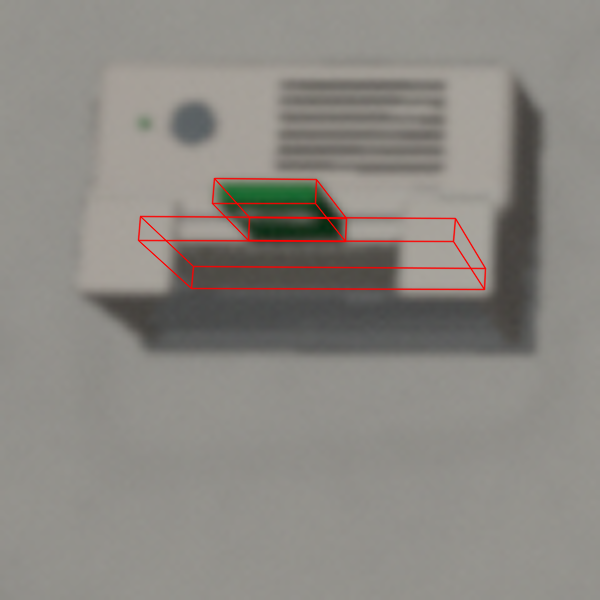

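View pics/t_h0.png

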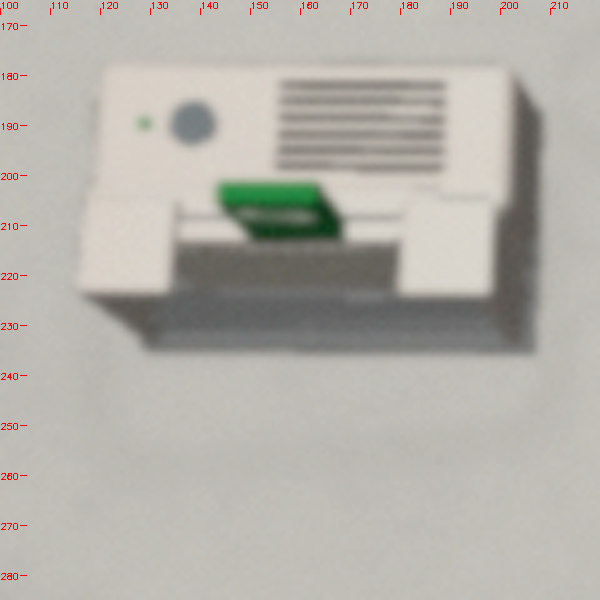

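Run:
```python
from u import *
st(); print(robot.close_job())
```

```text
t24.86 [ 450.1  -199.6   350.07] [179.99   0.01  88.04] F [ 0.72 -0.45  0.51] M [ 0.   -0.04 -0.02] o85.1
the job is handed in; nothing more can be done
None
```

The clean white cassette with the green tab is fitted in the air cleaner, and the job was handed in at about 25 s of the 51 s allowed. The hand-in gives no verdict, so the results below are my own checks.

- **Sequence:** I gripped the green tab, lifted the cassette straight out of the rack and leaned its top 24° forward. I slid it down into the trough clear of the hooks, touching the trough floor and then the grille lightly to find the exact position. I then straightened it under the hooks without contact, set it down on the floor and back against the grille, and let go.
- **Forces:** The highest wrist force I saw was about 25 N, when the foot first touched the trough floor. The limit is 120 N. I only read the force after each step, so a brief higher peak could have gone unseen.
- **Final position:** In both cameras the cassette matches a model leaning back 6.5° and seated flat, to about 1 to 1.5 pixels (2 to 3 mm). Its shoulders are under both hooks. The pictures cannot tell 6° from 8°, but a lean of 4° would be about 3 pixels off. A thin dark line shows between the cassette's top and the grille edge; I took it for a shadow and did not check further.
- **Rest of the scene:** The used grey cassette still stands in its rack slot, nothing else was moved, and the robot is clear of everything.
- **Disagreement:** The touches put the grille about 1 mm farther back and the trough floor about 1 mm higher than the camera estimates. I corrected for both. The last set-down touched about where the camera estimate had put the floor.

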